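# Seat a snap die with the spring striker

### The arm

A 6-joint arm with a two-finger parallel gripper is mounted at the origin on a cart in front of the work surface, level with it; the furniture and walls round the work are solid. World frame = base frame: x ahead of the robot, y to its left, z up, the work surface at z = 0. Lengths are in m, angles in rad, forces in N, time in s.
With the tool pointing down it reaches from about 0.375 to 0.975 m from the base axis. Payload 3.8 kg.
Tool frame: the origin (TCP) lies where the fingers leave the gripper's body, on its centre line; the fingertips stand 73 mm ahead of it and the grasp point (between the pads) lies 54 mm ahead of it (nose_length is the distance from the TCP to the fingertips, in m); z points along the fingers, y is the line along which they close (so a half turn about z gives the same grasp; the last joint's range is limited). The gripper opens to 85 mm and grips with 20 to 120 N. Pads are 22 mm wide; open, the fingers measure 114 mm over their backs; the gripper's body (76 mm by 85 mm) begins 54 mm behind the grasp point. The pads swing forward as they close: fully open they stand 13 mm farther back than shut.
Start: joints at [-1.206, 0.264, 1.604, -0, 1.274, -0.037], TCP at [0.264, -0.621, 0.304] pointing down, gripper open.
Joint ranges: [-2.63, 2.63], [-0.94, 2.18], [0.31, 2.57], [-1.31, 4.45], [0, 2.66], [-2.55, 2.55]. Speed limits (rad/s): [2.57, 2.57, 3.14, 3.14, 3.14, 3.14].

### API

Orientations are given as a rotation vector (axis times angle).
In Python, from workcell import read_state, read_camera, calibration, finish_job, look_for, cut_out, tip_of, nose_length gives the robot as it stands.
- The arm moves only by the tool step_arm, never from a script. Its argument "targets" is a list of rows, each a list of 3 entries, a list of its own where there are three numbers: the turn, a rotation vector about the tool's x, y, z in rad, then the shift along the tool's x, y, z in mm, then the finger opening in mm, from 0 to 85.4. In form: [[[ax, ay, az], [x, y, z], grip], ...]. A call has 1 to 5 rows; each row shifts and turns the commanded pose from where the row before left it, along the tool's axes as they then stand; what a row does not reach is not made up. A row lasts 1/12 s, in which the tool goes at most 41.7 mm and 7.16 degrees, less where a joint would pass 70% of its speed; a pose out of reach is approached as far as the arm can. A call with a gripper value outside its range is refused whole. The fingers move at their own pace and stop on an object; "grip_force" is the grip in N (left out, the last holds). Time passes only in rows, so rows that do not move let the fingers close. It gives the time, the measured TCP pose, the force, the opening and the grip force at its end, in the units of the state.
- read_state(): the state, without advancing time (a new reading comes with each control period).
- read_camera(name): name is "scene" or "top" or "wrist"; returns the picture (384x512x3 uint8, red, green, blue); there is no depth.
- calibration(name): a dict with "camera_matrix" (3x3 intrinsics, pixels), "dist_coeffs" ([k1, k2, p1, p2, k3] as OpenCV has them; the pictures are not rectified), "R" (3x3) and "t" (3): a world point X has camera coordinates R X + t. Camera axes: x right, y down, z forward; pixel columns grow to the right and rows downward; lengths in m; the calibration is good to about 2 mm. A picture is of the moment at which its call begins: read the wrist's pose just before it. calibration takes no time and is no camera call; for the wrist camera it gives the pose at the moment of the call.
- finish_job(): hands the job in; it is judged then, once.
Trained networks look in the newest picture that a camera, given by its name, has taken for a name from the list of things; names that differ only in an ending like _2 or _b are one class to them, and where a whole thing is asked for, a point or a joint stands for the part that bears it (a point fixed in the world has none). Each returns a list of dicts, best first, with "score" (0 to 1); they miss things now and then, are a little off and sometimes report something else, mostly with a low value. They report only what shows in the picture. A call takes as long as a camera call.
- look_for(camera, query): "extent" ([left, top, right, bottom] in pixels, round what is visible of it).
- cut_out(camera, query): "region" (384x512 bool, what is visible of it) and "extent" ([left, top, right, bottom] in pixels, round what is visible of it).
- tip_of(camera, query): "at" ([row, column] in pixels: a listed point, or the origin of a listed thing).
The state is a dict: "time": time; "q": joint angles; "joint_vel": joint speeds; "joint_torque": joint torques, N m; "tool_pos": TCP position; "tcp_rot": TCP orientation; "wrist_force": force on the tool from outside, world axes, zero at the start; "torque": the same for the moment, N m; "width": opening from 0.0 (shut) to 1.0 (fully open); "grip_force": force on a finger pad.
Only numpy, scipy, OpenCV 4.12 (cv2) and the standard library are available. Lean on these libraries where they do the work, as an engineer would, in place of code of your own. Each camera call takes 0.05 s, during which the arm holds its last target. There are 200 camera calls.

### The job

The snap die in the bench fixture still stands out of its holder; seat it fully home with one blow of the spring striker. Draw the striker back by its upright lug until its sear catches (feel for it, and do not haul on the buffer behind the catch), let go of it gently so that it stays cocked, then press the trip lever lightly with the fingers to fire it. Do not touch the die, and leave the things lying round the fixture where they are.

Things in the scene. Friction and masses are not known exactly. Their poses are not given: they have to be found in the camera images.
- fixture: Fixed steel bench fixture, plate 300 x 84 x 12 mm (x -166 to +134 mm). Origin: on the table under the striker's axis. x = firing direction, towards the die; z up. The 14 mm striker rod, axis 40 mm high at y = 0, runs along x through the grey cover (x -40 to +55, y -30 to +30 mm, top 78 mm high). Die holder: x 95 to 125 mm, 72 mm high.
- lug_centre (a point): Upright steel lug at the rod's rear end, by which the striker is drawn: 14 mm along x, 24 mm along y, top 92 mm high. This point: on its centre line, 72 mm high; at the start at fixture x = -95 mm; axes as the fixture's. Moves only along x. The rod below it is 47 to 51 mm high at its top; nothing else stands within 45 mm before or behind it.
- striker: The striker: rod, nose and upright pull lug, one moving part. Origin: on the rod's axis (40 mm high), at the start above the fixture's origin; axes as the fixture's.
- draw (a joint): Draw, m: 0 at start (nose on the die), grows as the lug goes to fixture -x; -0.008 with the die home. Spring: 3.6 N at 0, plus 0.12 N/mm, plus 1 to 3 N while the sear climbs (some 10 to 4 mm before the catch). The sear drops in at a hidden draw of 20 to 50 mm, different each time; 2.5 mm on is the buffer. Eased forward on to the sear it stays cocked unheld.
- buffer: Stiff rubber buffer hidden under the cover; it meets the drawn striker 2.5 mm past the catch and adds 6 N per mm to the pull. Must not be pressed with more than 12 N. Origin: its front face.
- trip_lever: Steel rocking lever through the side of the cover, hinged along x. Origin: on the hinge, at fixture x = -4, y = 36 mm, 55 mm high. Its outer end is the trip pad; pressing that down lifts the sear. A spring brings it back.
- trip_pad (a point): Centre of the top of the trip pad, 26 x 26 mm, at fixture x = -4, y = 80 mm, 60 mm high when up. Pressing it down takes 1 to 4 N; the sear lets go after about 7 mm, a hard stop follows at 10 mm. Not to be pressed with more than 20 N.
- die_depth (a joint): How far the die has been driven in, m: 0 at the start (its shoulder 8 mm off the holder), 0.008 fully home. Held by friction of 8 N.
- die: The die being seated: round steel head, 22 mm diameter, 12 mm long, axis along the fixture's x at height 40 mm, between the striker's nose and the holder. Origin: centre of the face that is struck. Not to be touched by the robot.
- die_slim: Bystander: spare snap die standing on the table, 18 mm diameter, 34 mm high. Origin: under its centre.
- die_flat: Bystander: spare snap die standing on the table, 20 mm diameter, 34 mm high. Origin: under its centre.
- tweezers: Bystander: steel tweezers lying flat, 120 mm long along their y, 9 mm high. Origin: under the centre.
- bobbin: Bystander: small bobbin, 21 mm diameter, 11 mm high, behind the fixture. Origin: under its centre.
- pattern_weight: Bystander: iron pattern weight, 38 x 85 x 27 mm. Origin: under its centre.

How it is judged:
On the way, in this order (a step that is already met when the one before it is completed fails the run):
1. the striker stands cocked on its sear, let go, the die not yet driven (value of joint draw above 0.018 m and contact force between each of the arm, the fingers and striker below 0.2 N and velocity of joint draw between -0.01 and 0.01 m/s and value of joint die_depth below 0.002 m), for 0.3 s.
2. the striker, tripped, has driven the die home (value of joint die_depth above 0.0065 m and value of joint draw below 0 m), for 0.2 s.
At the end, for the whole second after the job is handed in: The die is home in its holder (driven in at least 6.5 of its 8 mm), the striker is forward against it (draw below -4 mm) and at rest (value of joint die_depth above 0.0065 m and value of joint draw below -0.004 m and velocity of joint draw between -0.02 and 0.02 m/s); the robot touches nothing.
It fails at once if the buffer behind the catch is pressed with more than 12 N (contact force between buffer and anything else above 12 N).
It fails at once if the trip lever is pressed with more than 20 N (contact force between any of the fingers, the arm and trip_lever above 20 N).
It fails at once if the robot touches the die (contact force between any of the fingers, the arm and die above 1 N).
It fails at once if a bystander is moved more than 20 mm (distance of any of die_slim, die_flat, tweezers, bobbin, pattern_weight from where it was at the start of the episode above 0.02 m).
It also fails if it takes over 72 s, if anything falls off the work surface, if the arm or the gripper's body presses on something with over 40 N, if the wrist force passes 120 N, or if a joint passes its speed limit or range.

## Working session

There is one attempt and no reset: what is moved stays moved. The work goes in short steps, Python scripts to look and compute and a tool call to move; the robot and the scene stay as the last step left them, time stands still between calls to the robot, and variables do not carry over. Pictures are saved under pics/ and viewed, at most 10 in all, crops included, and the job is handed in when it is done.

Besides the shell and the picture viewer there is one more tool, called as name(argument=value, ...), one argument or row to a line, values as JSON. step_arm: Moves the arm, as the interface text tells. Its arguments: {"type":"object","properties":{"targets":{"type":"array","items":{"type":"array"}},"grip_force":{"type":"number"}},"required":["targets"]}

```bash
mkdir -p pics; cat > h.py <<'E'
import numpy as np, cv2
from workcell import *
def save(n,f): 
    im=read_camera(n); cv2.imwrite('pics/'+f,im[:,:,::-1]); return im
def ray(n,rc,c=None):
    c=c or calibration(n); K=np.array(c['camera_matrix']);R=np.array(c['R']);t=np.array(c['t'])
    p=cv2.undistortPoints(np.array([[[rc[1],rc[0]]]],float),K,np.array(c['dist_coeffs']))[0,0]
    return -R.T@t, R.T@np.array([p[0],p[1],1])
def atz(n,rc,z):
    o,d=ray(n,rc); return o+d*(z-o[2])/d[2]
E
python3 - <<'E'
from h import *
np.set_printoptions(precision=4,suppress=True)
s=read_state();print(s)
a=save('top','t0.png');b=save('scene','s0.png')
cv2.imwrite('pics/both.png',cv2.resize(np.hstack([a,b])[:,:,::-1],(800,300)))
for n in('top','scene'):
  for q,z in(('lug_centre',.072),('trip_pad',.06),('fixture',0),('die',.04),('trip_lever',.055),('striker',.04),('bobbin',0),('die_slim',0),('die_flat',0),('tweezers',0),('pattern_weight',0)):
    r=tip_of(n,q)[:2]
    print(n,q,[(round(x['score'],2),np.round(x['at'],1),atz(n,x['at'],z)) for x in r])
E
```

```text
{'time': 0.0, 'q': array([-1.2059,  0.2648,  1.6054, -0.    ,  1.2737, -0.0369]), 'joint_vel': array([-0.001 ,  0.0017,  0.0005, -0.0001, -0.0004, -0.0013]), 'joint_torque': array([  0.0009, -51.5106, -36.7314,  -0.0003,   0.0128,  -0.    ]), 'tool_pos': array([ 0.2638, -0.6207,  0.3025]), 'tcp_rot': array([-3.0762, -0.6265,  0.0006]), 'wrist_force': array([-0.4932, -0.7932, -0.4254]), 'torque': array([-0.0206,  0.0365,  0.045 ]), 'grip_force': 0.0, 'width': 1.0020959775145382}
top lug_centre [(0.54, array([185. , 270.5]), array([ 0.5249, -0.071 ,  0.072 ])), (0.21, array([229.7, 276.2]), array([ 0.4276, -0.0836,  0.072 ]))]
top trip_pad [(0.72, array([215.4, 226. ]), array([0.4582, 0.0254, 0.06  ]))]
top fixture [(0.61, array([187.8, 226.7]), array([0.5287, 0.028 , 0.    ]))]
top die [(0.53, array([176.6, 195.3]), array([0.5473, 0.0978, 0.04  ])), (0.21, array([155.5, 242.8]), array([ 0.5978, -0.0093,  0.04  ]))]
top trip_lever [(0.61, array([194.7, 230.7]), array([0.5047, 0.0162, 0.055 ]))]
top striker [(0.72, array([154.1, 202. ]), array([0.5999, 0.0842, 0.04  ]))]
top bobbin [(0.
[... 510 characters left out ...]
]), array([0.4594, 0.0292, 0.06  ]))]
scene fixture [(0.97, array([231.4, 227.2]), array([ 0.5369,  0.0264, -0.    ]))]
scene die [(0.63, array([238.2, 194.2]), array([0.5435, 0.0994, 0.04  ]))]
scene trip_lever [(0.82, array([223.1, 235.9]), array([0.505, 0.03 , 0.055]))]
scene striker []
scene bobbin [(0.38, array([232.4, 255.5]), array([ 0.4953, -0.0101,  0.    ]))]
scene die_slim [(0.74, array([280.2, 229.5]), array([0.4523, 0.1002, 0.    ]))]
scene die_flat [(0.49, array([298.1, 204.5]), array([0.4567, 0.1561, 0.    ]))]
scene tweezers [(0.64, array([224.2, 302.6]), array([ 0.4426, -0.0889,  0.    ]))]
scene pattern_weight [(0.65, array([225.4, 171.8]), array([0.6274, 0.0928, 0.    ]))]
```

View pics/t0.png

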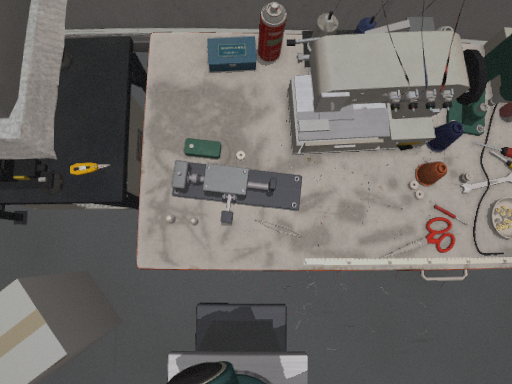

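View pics/s0.png

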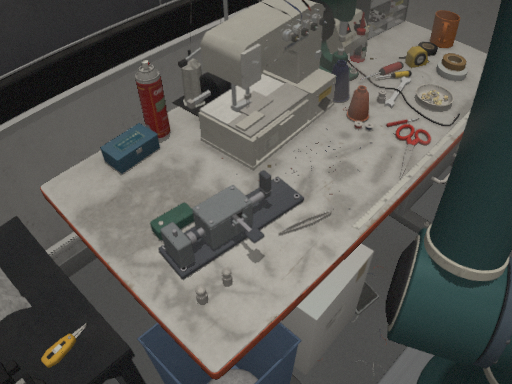

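step_arm(
  targets=[
    [[0, 0, -0.118], [0, 0, 0], 0],
    [[0, 0, -0.118], [0, 0, 0], 0],
    [[0, 0, -0.118], [0, 0, 0], 0],
    [[0, 0, -0.118], [0, 0, 0], 0],
    [[0, 0, -0.118], [0, 0, 0], 0],
  ],
  grip_force=40,
)

```text
time: 1.62
tool_pos: [0.264, -0.6212, 0.3038]
tcp_rot: [-2.759, -1.503, 0.0]
wrist_force: [-0.1, 0.1, 0.3]
width: 0.296
grip_force: 0.0
```

step_arm(
  targets=[
    [[0, 0, -0.118], [0, 0, 0], 0],
    [[0, 0, -0.118], [0, 0, 0], 0],
    [[0, 0, -0.118], [0, 0, 0], 0],
    [[0, 0, -0.118], [0, 0, 0], 0],
    [[0, 0, 0], [36, 10, 0], 0],
  ],
)

```text
time: 2.03
tool_pos: [0.2759, -0.5905, 0.3035]
tcp_rot: [2.333, 2.101, -0.005]
wrist_force: [1.4, -0.3, -0.1]
width: -0.002
grip_force: 0.0
```

step_arm(
  targets=[
    [[0, 0, 0], [36, 10, 0], 0],
    [[0, 0, 0], [36, 10, 0], 0],
    [[0, 0, 0], [36, 10, 0], 0],
    [[0, 0, 0], [36, 10, 0], 0],
    [[0, 0, 0], [36, 10, 0], 0],
  ],
)

```text
time: 2.45
tool_pos: [0.347, -0.4113, 0.304]
tcp_rot: [2.337, 2.099, 0.0]
wrist_force: [1.2, -0.2, 0.2]
width: -0.002
grip_force: 0.0
```

step_arm(
  targets=[
    [[0, 0, 0], [36, 10, 0], 0],
    [[0, 0, 0], [36, 10, 0], 0],
    [[0, 0, 0], [36, 10, 0], 0],
    [[0, 0, 0], [36, 10, 0], 0],
    [[0, 0, 0], [36, 10, 0], 0],
  ],
)

```text
time: 2.87
tool_pos: [0.4159, -0.2376, 0.3042]
tcp_rot: [2.337, 2.098, 0.001]
wrist_force: [0.6, -0.1, 0.3]
width: 0.002
grip_force: 0.0
```

step_arm(
  targets=[
    [[0, 0, 0], [36, 10, 0], 0],
    [[0, 0, 0], [36, 10, 0], 0],
    [[0, 0, 0], [36, 10, 0], 0],
    [[0, 0, 0], [36, 10, 0], 0],
    [[0, 0, 0], [0, 0, 0], 0],
  ],
)

```text
time: 3.28
tool_pos: [0.4724, -0.0951, 0.3043]
tcp_rot: [-2.331, -2.105, -0.005]
wrist_force: [0.2, -0.2, 0.8]
width: 0.004
grip_force: 0.0
```

```bash
python3 - <<'E'
from h import *
from scipy.spatial.transform import Rotation as Ro
np.set_printoptions(precision=4,suppress=True)
s=read_state();print(s['time'],s['tool_pos'],s['tcp_rot'],s['q'],s['wrist_force'],s['width'],nose_length())
x=Ro.from_rotvec(s['tcp_rot']).as_matrix()[:,0];print(np.degrees(np.arctan2(x[1],x[0])))
save('wrist','w0.png')
for q,z in(('lug_centre',.072),('trip_pad',.06),('fixture',0),('die',.04),('trip_lever',.055),('striker',.04)):
    r=tip_of('wrist',q)[:2]
    print(q,[(round(x['score'],2),np.round(x['at'],1),atz('wrist',x['at'],z)) for x in r])
E
```

```text
Traceback (most recent call last):
TypeError: 'float' object is not callable
```

```bash
cat > look.py <<'E'
from h import *
import sys
from scipy.spatial.transform import Rotation as Ro
np.set_printoptions(precision=4,suppress=True)
s=read_state();print(s['time'],s['tool_pos'],s['tcp_rot'],s['q'],s['wrist_force'],s['width'],nose_length)
x=Ro.from_rotvec(s['tcp_rot']).as_matrix()[:,0];print(np.degrees(np.arctan2(x[1],x[0])))
save('wrist',sys.argv[1])
for q,z in(('lug_centre',.072),('trip_pad',.06),('fixture',0),('die',.04),('trip_lever',.055),('striker',.04)):
    r=tip_of('wrist',q)[:2]
    print(q,[(round(x['score'],2),np.round(x['at'],1),atz('wrist',x['at'],z)) for x in r])
E
python3 look.py w0.png
```

```text
3.2833 [ 0.4724 -0.0951  0.3043] [-2.3307 -2.1054 -0.0054] [-0.2522 -0.1086  2.003   0.0035  1.246  -0.1518] [ 0.1518 -0.2427  0.7504] 0.0043664774788066294 0.0726
84.18532325872174
lug_centre [(0.6, array([148.1, 296.3]), array([ 0.5247, -0.0786,  0.072 ]))]
trip_pad [(0.62, array([ 56., 223.]), array([0.4588, 0.0191, 0.06  ]))]
fixture [(0.72, array([ 61.4, 292.6]), array([0.5379, 0.0141, 0.    ]))]
die []
trip_lever [(0.75, array([ 54.1, 264.8]), array([0.5013, 0.0159, 0.055 ]))]
striker []
```

View pics/w0.png

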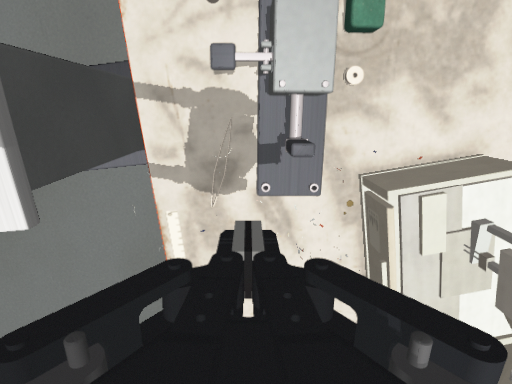

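```bash
python3 look.py w1.png; python3 - <<'E'
from h import *
# plate corners/holes yaw: plate right/left edges at z=.012
for rc in((195,257),(95,258),(195,323),(100,326)): print(atz('wrist',rc,.012))
E
```

```text
3.6333 [ 0.4704 -0.1016  0.3039] [ 2.3392  2.097  -0.0004] [-0.2643 -0.1088  2.004  -0.0003  1.2465 -0.1551] [ 0.3414 -0.2035  0.0609] 0.0009144902506223964 0.0726
83.75003197379196
lug_centre [(0.6, array([139.5, 301.8]), array([ 0.5304, -0.073 ,  0.072 ]))]
trip_pad [(0.7, array([ 46.2, 225.5]), array([0.4626, 0.0269, 0.06  ]))]
fixture [(0.88, array([ 57.7, 293.1]), array([0.539 , 0.0178, 0.    ])), (0.47, array([ 49., 265.]), array([0.5063, 0.0311, 0.    ]))]
die [(0.36, array([158.8, 224.1]), array([ 0.4449, -0.0889,  0.04  ]))]
trip_lever [(0.89, array([ 47.6, 266.3]), array([0.5036, 0.0226, 0.055 ]))]
striker []
[ 0.47872147 -0.14475856  0.012     ]
[ 0.49225824 -0.02089215  0.012     ]
[ 0.56441795 -0.15403875  0.012     ]
[ 0.57317862 -0.03503481  0.012     ]
```

step_arm(
  targets=[
    [[0, 0, 0], [17, 14, 15], 0],
    [[0, 0, 0], [17, 14, 25], 0],
    [[0, 0, 0], [16, 13, 30], 0],
    [[0, 0, 0], [16, 13, 30], 0],
    [[0, 0, 0], [0, 0, 10], 0],
  ],
)

```text
time: 4.4
tool_pos: [0.5311, -0.0384, 0.1896]
tcp_rot: [-2.332, -2.098, 0.004]
wrist_force: [-1.2, 0.5, -0.6]
width: 0.002
grip_force: 0.0
```

step_arm(
  targets=[
    [[0, 0, 0], [0, 0, 0], 0],
    [[0, 0, 0], [0, 0, 0], 0],
    [[0, 0, 0], [0, 0, 0], 0],
  ],
)

```text
time: 4.65
tool_pos: [0.532, -0.0411, 0.1953]
tcp_rot: [2.336, 2.098, 0.002]
wrist_force: [0.3, -0.3, 0.1]
width: -0.005
grip_force: 0.0
```

```bash
python3 look.py w2.png; python3 - <<'E'
from h import *
save('scene','s1.png')
E
```

```text
4.65 [ 0.532  -0.0411  0.1953] [2.3363 2.0978 0.0017] [-0.1237  0.0918  2.0167 -0.0003  1.0311 -0.0161] [ 0.2998 -0.3223  0.096 ] -0.004703070242662359 0.0726
83.84397473606181
lug_centre []
trip_pad [(0.6, array([119.9, 135. ]), array([0.4613, 0.0249, 0.06  ]))]
fixture [(0.9, array([112.5, 248.9]), array([0.541 , 0.0205, 0.    ])), (0.32, array([119.9, 132.2]), array([0.436 , 0.0258, 0.    ]))]
die []
trip_lever [(0.71, array([ 24.6, 134.8]), array([0.4708, 0.0867, 0.055 ])), (0.59, array([119.6, 196.3]), array([0.5026, 0.0205, 0.055 ]))]
striker []
```

View pics/w2.png

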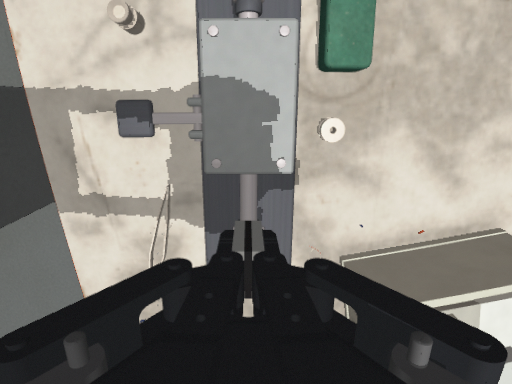

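View pics/s1.png

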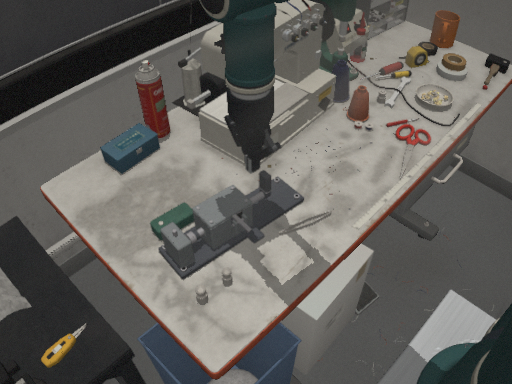

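```bash
python3 - <<'E'
from h import *
a=atz('wrist',(172.5,205),.078);b=atz('wrist',(172.5,294),.078);r=atz('wrist',(195,248.5),.047)
p=np.array([.5320,-.0411,.1953]);x=np.array([.1072,.9942,0]);y=np.array([.9942,-.1072,0])
for v in(a,b,r): print(v,(v-p)@x*1e3,(v-p)@y*1e3)
E
```

```text
[ 0.50692404 -0.01325405  0.078     ] 24.996304304869266 -27.915601613410622
[ 0.5651453 -0.0195184  0.078    ] 25.00960248267202 30.639512539140767
[ 0.53291179 -0.04084907  0.047     ] 0.3472156209621965 0.8796037764356044
```

step_arm(
  targets=[
    [[0, 0, 0], [0, 1, 20], 0],
    [[0, 0, 0], [0, 0, 20], 0],
    [[0, 0, 0], [0, 0, 15], 0],
    [[0, 0, 0], [0, 0, 7], 0],
    [[0, 0, 0], [0, 0, 0], 0],
  ],
)

```text
time: 5.47
tool_pos: [0.531, -0.0404, 0.13]
tcp_rot: [-2.335, -2.097, 0.004]
wrist_force: [-0.1, -0.4, -0.0]
width: -0.001
grip_force: 0.0
```

step_arm(
  targets=[
    [[0, 0, 0], [-2, 0, 0], 0],
    [[0, 0, 0], [-2, 0, 0], 0],
    [[0, 0, 0], [-2, 0, 0], 0],
    [[0, 0, 0], [0, 0, 0], 0],
    [[0, 0, 0], [0, 0, 0], 0],
  ],
)

```text
time: 5.88
tool_pos: [0.5324, -0.0468, 0.1328]
tcp_rot: [2.337, 2.098, 0.002]
wrist_force: [0.3, 0.5, -0.3]
width: 0.002
grip_force: 0.0
```

step_arm(
  targets=[
    [[0, 0, 0], [-2, 0, 0], 0],
    [[0, 0, 0], [-2, 0, 0], 0],
    [[0, 0, 0], [-2, 0, 0], 0],
    [[0, 0, 0], [-2, 0, 0], 0],
    [[0, 0, 0], [0, 0, 0], 0],
  ],
)

```text
time: 6.3
tool_pos: [0.531, -0.0544, 0.1319]
tcp_rot: [-2.337, -2.098, -0.001]
wrist_force: [0.4, 3.7, 0.8]
width: -0.001
grip_force: 1.8
```

step_arm(
  targets=[
    [[0, 0, 0], [-1.5, 0, 0], 0],
    [[0, 0, 0], [-1.5, 0, 0], 0],
    [[0, 0, 0], [-1.5, 0, 0], 0],
    [[0, 0, 0], [-1.5, 0, 0], 0],
    [[0, 0, 0], [0, 0, 0], 0],
  ],
)

```text
time: 6.72
tool_pos: [0.5304, -0.0605, 0.1319]
tcp_rot: [-2.337, -2.099, -0.0]
wrist_force: [0.6, 4.4, 1.2]
width: -0.003
grip_force: 2.2
```

step_arm(
  targets=[
    [[0, 0, 0], [-1, 0, 0], 0],
    [[0, 0, 0], [-1, 0, 0], 0],
    [[0, 0, 0], [0, 0, 0], 0],
  ],
)

```text
time: 6.97
tool_pos: [0.5302, -0.0625, 0.1319]
tcp_rot: [-2.337, -2.099, -0.0]
wrist_force: [0.4, 5.1, 1.5]
width: 0.001
grip_force: 2.3
```

step_arm(
  targets=[
    [[0, 0, 0], [-1, 0, 0], 0],
    [[0, 0, 0], [-1, 0, 0], 0],
    [[0, 0, 0], [0, 0, 0], 0],
  ],
)

```text
time: 7.22
tool_pos: [0.53, -0.0645, 0.1319]
tcp_rot: [2.337, 2.099, 0.0]
wrist_force: [-0.5, 3.6, 0.8]
width: -0.001
grip_force: 2.4
```

step_arm(
  targets=[
    [[0, 0, 0], [-1, 0, 0], 0],
    [[0, 0, 0], [-1, 0, 0], 0],
    [[0, 0, 0], [0, 0, 0], 0],
  ],
)

```text
time: 7.47
tool_pos: [0.5298, -0.0665, 0.1319]
tcp_rot: [-2.337, -2.099, -0.0]
wrist_force: [-1.0, 5.6, 2.4]
width: 0.001
grip_force: 2.5
```

step_arm(
  targets=[
    [[0, 0, 0], [-1, 0, 0], 0],
    [[0, 0, 0], [-1, 0, 0], 0],
    [[0, 0, 0], [0, 0, 0], 0],
  ],
)

```text
time: 7.72
tool_pos: [0.5295, -0.0684, 0.1319]
tcp_rot: [-2.337, -2.099, -0.0]
wrist_force: [0.1, 5.0, 2.6]
width: -0.001
grip_force: 2.7
```

step_arm(
  targets=[
    [[0, 0, 0], [-1, 0, 0], 0],
    [[0, 0, 0], [-1, 0, 0], 0],
    [[0, 0, 0], [0, 0, 0], 0],
  ],
)

```text
time: 7.97
tool_pos: [0.5293, -0.0703, 0.1319]
tcp_rot: [-2.337, -2.099, -0.0]
wrist_force: [-0.6, 6.4, 1.1]
width: -0.001
grip_force: 2.8
```

step_arm(
  targets=[
    [[0, 0, 0], [-1, 0, 0], 0],
    [[0, 0, 0], [-1, 0, 0], 0],
    [[0, 0, 0], [0, 0, 0], 0],
  ],
)

```text
time: 8.22
tool_pos: [0.5291, -0.0722, 0.1319]
tcp_rot: [-2.337, -2.099, -0.0]
wrist_force: [0.0, 5.5, 2.5]
width: 0.003
grip_force: 2.9
```

step_arm(
  targets=[
    [[0, 0, 0], [-1, 0, 0], 0],
    [[0, 0, 0], [-1, 0, 0], 0],
    [[0, 0, 0], [0, 0, 0], 0],
  ],
)

```text
time: 8.47
tool_pos: [0.5289, -0.0742, 0.1319]
tcp_rot: [-2.337, -2.099, -0.001]
wrist_force: [0.1, 6.7, 2.4]
width: 0.003
grip_force: 3.0
```

step_arm(
  targets=[
    [[0, 0, 0], [-1, 0, 0], 0],
    [[0, 0, 0], [-1, 0, 0], 0],
    [[0, 0, 0], [0, 0, 0], 0],
  ],
)

```text
time: 8.72
tool_pos: [0.5287, -0.0761, 0.1319]
tcp_rot: [-2.337, -2.099, -0.001]
wrist_force: [1.6, 5.9, 1.6]
width: -0.004
grip_force: 3.1
```

step_arm(
  targets=[
    [[0, 0, 0], [-1, 0, 0], 0],
    [[0, 0, 0], [-1, 0, 0], 0],
    [[0, 0, 0], [0, 0, 0], 0],
  ],
)

```text
time: 8.97
tool_pos: [0.5285, -0.0781, 0.1319]
tcp_rot: [-2.337, -2.099, -0.001]
wrist_force: [0.1, 5.9, 1.4]
width: 0.002
grip_force: 3.2
```

step_arm(
  targets=[
    [[0, 0, 0], [-1, 0, 0], 0],
    [[0, 0, 0], [-1, 0, 0], 0],
    [[0, 0, 0], [0, 0, 0], 0],
  ],
)

```text
time: 9.22
tool_pos: [0.5283, -0.0797, 0.1319]
tcp_rot: [-2.337, -2.098, -0.002]
wrist_force: [0.9, 7.8, 2.4]
width: -0.001
grip_force: 3.9
```

step_arm(
  targets=[
    [[0, 0, 0], [-1, 0, 0], 0],
    [[0, 0, 0], [-1, 0, 0], 0],
    [[0, 0, 0], [0, 0, 0], 0],
  ],
)

```text
time: 9.47
tool_pos: [0.5281, -0.0815, 0.1319]
tcp_rot: [-2.337, -2.098, -0.002]
wrist_force: [0.7, 8.7, 2.0]
width: 0.002
grip_force: 4.2
```

step_arm(
  targets=[
    [[0, 0, 0], [-1, 0, 0], 0],
    [[0, 0, 0], [0, 0, 0], 0],
  ],
)

```text
time: 9.63
tool_pos: [0.528, -0.0825, 0.1319]
tcp_rot: [-2.337, -2.098, -0.002]
wrist_force: [0.4, 8.7, 1.1]
width: -0.003
grip_force: 4.3
```

step_arm(
  targets=[
    [[0, 0, 0], [-1, 0, 0], 0],
    [[0, 0, 0], [0, 0, 0], 0],
  ],
)

```text
time: 9.8
tool_pos: [0.5279, -0.0834, 0.1319]
tcp_rot: [-2.337, -2.098, -0.002]
wrist_force: [1.0, 8.5, 1.3]
width: -0.001
grip_force: 4.3
```

step_arm(
  targets=[
    [[0, 0, 0], [-1, 0, 0], 0],
    [[0, 0, 0], [0, 0, 0], 0],
  ],
)

```text
time: 9.97
tool_pos: [0.5278, -0.0844, 0.1319]
tcp_rot: [-2.337, -2.098, -0.002]
wrist_force: [0.9, 8.8, 1.7]
width: 0.0
grip_force: 4.4
```

step_arm(
  targets=[
    [[0, 0, 0], [-1, 0, 0], 0],
    [[0, 0, 0], [0, 0, 0], 0],
  ],
)

```text
time: 10.13
tool_pos: [0.5277, -0.0854, 0.1319]
tcp_rot: [-2.337, -2.098, -0.002]
wrist_force: [0.8, 8.5, 1.1]
width: 0.001
grip_force: 4.4
```

step_arm(
  targets=[
    [[0, 0, 0], [-1, 0, 0], 0],
    [[0, 0, 0], [0, 0, 0], 0],
  ],
)

```text
time: 10.3
tool_pos: [0.5276, -0.0865, 0.1319]
tcp_rot: [-2.337, -2.099, -0.002]
wrist_force: [1.1, 8.2, 0.8]
width: 0.001
grip_force: 3.9
```

step_arm(
  targets=[
    [[0, 0, 0], [-1, 0, 0], 0],
    [[0, 0, 0], [0, 0, 0], 0],
  ],
)

```text
time: 10.47
tool_pos: [0.5274, -0.0876, 0.1319]
tcp_rot: [-2.337, -2.099, -0.001]
wrist_force: [0.8, 8.0, 1.5]
width: -0.006
grip_force: 3.8
```

step_arm(
  targets=[
    [[0, 0, 0], [-0.7, 0, 0], 0],
    [[0, 0, 0], [0, 0, 0], 0],
  ],
)

```text
time: 10.63
tool_pos: [0.5274, -0.0883, 0.1319]
tcp_rot: [-2.337, -2.098, -0.002]
wrist_force: [0.0, 7.6, 1.7]
width: -0.001
grip_force: 3.9
```

step_arm(
  targets=[
    [[0, 0, 0], [-0.6, 0, 0], 0],
    [[0, 0, 0], [0, 0, 0], 0],
  ],
)

```text
time: 10.8
tool_pos: [0.5273, -0.089, 0.1319]
tcp_rot: [-2.337, -2.099, -0.001]
wrist_force: [0.8, 7.4, 1.4]
width: -0.0
grip_force: 3.7
```

step_arm(
  targets=[
    [[0, 0, 0], [-0.6, 0, 0], 0],
    [[0, 0, 0], [0, 0, 0], 0],
  ],
)

```text
time: 10.97
tool_pos: [0.5273, -0.0894, 0.1319]
tcp_rot: [-2.337, -2.098, -0.002]
wrist_force: [0.7, 8.3, 0.7]
width: 0.003
grip_force: 4.0
```

step_arm(
  targets=[
    [[0, 0, 0], [-0.6, 0, 0], 0],
    [[0, 0, 0], [0, 0, 0], 0],
  ],
)

```text
time: 11.13
tool_pos: [0.5272, -0.09, 0.1319]
tcp_rot: [-2.337, -2.098, -0.002]
wrist_force: [1.2, 8.9, 1.9]
width: -0.002
grip_force: 4.1
```

step_arm(
  targets=[
    [[0, 0, 0], [-0.5, 0, 0], 0],
    [[0, 0, 0], [0, 0, 0], 0],
  ],
)

```text
time: 11.3
tool_pos: [0.5272, -0.0905, 0.1319]
tcp_rot: [-2.337, -2.098, -0.002]
wrist_force: [1.1, 8.8, 1.8]
width: 0.001
grip_force: 4.1
```

step_arm(
  targets=[
    [[0, 0, 0], [-0.5, 0, 0], 0],
    [[0, 0, 0], [0, 0, 0], 0],
  ],
)

```text
time: 11.47
tool_pos: [0.5271, -0.0912, 0.1319]
tcp_rot: [-2.337, -2.099, -0.001]
wrist_force: [0.3, 5.3, 0.9]
width: 0.006
grip_force: 2.8
```

step_arm(
  targets=[
    [[0, 0, 0], [0.5, 0, 0], 0],
    [[0, 0, 0], [0.5, 0, 0], 0],
    [[0, 0, 0], [0, 0, 0], 0],
  ],
)

```text
time: 11.72
tool_pos: [0.5271, -0.091, 0.1319]
tcp_rot: [2.336, 2.1, -0.001]
wrist_force: [-0.5, 2.1, 1.5]
width: 0.001
grip_force: 1.5
```

step_arm(
  targets=[
    [[0, 0, 0], [0.5, 0, 0], 0],
    [[0, 0, 0], [0.5, 0, 0], 0],
    [[0, 0, 0], [0, 0, 0], 0],
  ],
)

```text
time: 11.97
tool_pos: [0.5271, -0.0903, 0.1317]
tcp_rot: [2.337, 2.099, -0.001]
wrist_force: [0.2, 0.6, 0.3]
width: -0.001
grip_force: 0.0
```

step_arm(
  targets=[
    [[0, 0, 0], [1, 0, 0], 0],
    [[0, 0, 0], [2, 0, 0], 0],
    [[0, 0, 0], [4, 0, 0], 0],
    [[0, 0, 0], [6, 0, 0], 0],
    [[0, 0, 0], [4, 0, 0], 0],
  ],
)

```text
time: 12.38
tool_pos: [0.5291, -0.0723, 0.1319]
tcp_rot: [-2.337, -2.099, -0.0]
wrist_force: [1.4, 0.1, -0.0]
width: -0.001
grip_force: 0.0
```

step_arm(
  targets=[
    [[0, 0, 0], [0, 0, -5], 0],
    [[0, 0, 0], [0, 0, -20], 0],
    [[0, 0, 0], [0, 0, -30], 0],
    [[0, 0, 0], [0, 0, -30], 0],
    [[0, 0, 0], [0, 0, 0], 0],
  ],
)

```text
time: 12.8
tool_pos: [0.5329, -0.0734, 0.224]
tcp_rot: [2.33, 2.094, 0.011]
wrist_force: [1.5, 0.4, 1.0]
width: -0.003
grip_force: 0.0
```

```bash
python3 look.py w3.png
```

```text
12.8 [ 0.5329 -0.0734  0.224 ] [2.3296 2.0939 0.0109] [-0.1831  0.0646  1.988  -0.0001  1.0774 -0.0765] [1.4985 0.359  0.9861] -0.002923661415383704 0.0726
83.8982732651815
lug_centre [(0.84, array([235.6, 239.4]), array([ 0.5211, -0.1066,  0.072 ]))]
trip_pad [(0.74, array([ 75.2, 136.6]), array([0.457 , 0.0255, 0.06  ]))]
fixture [(0.91, array([ 76.9, 237.7]), array([0.5294, 0.0222, 0.    ])), (0.33, array([ 75.6, 193.7]), array([0.4887, 0.0279, 0.    ]))]
die [(0.41, array([ 94.5, 314.7]), array([ 0.5904, -0.002 ,  0.04  ]))]
trip_lever [(0.79, array([ 75.6, 191.4]), array([0.4954, 0.0211, 0.055 ]))]
striker [(0.56, array([112.9, 240.5]), array([ 0.5286, -0.0103,  0.04  ]))]
```

View pics/w3.png

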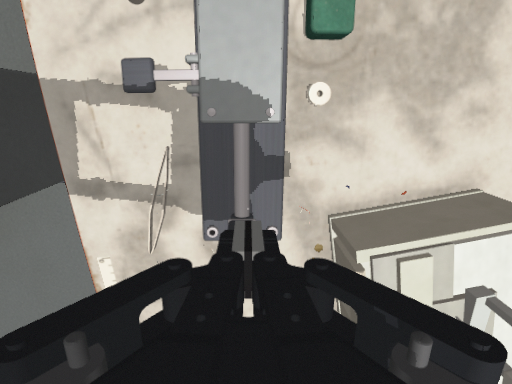

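step_arm(
  targets=[
    [[0, 0, 0], [23, -20, 0], 0],
    [[0, 0, 0], [23, -20, 0], 0],
    [[0, 0, 0], [23, -20, 0], 0],
    [[0, 0, 0], [22, -19, 0], 0],
    [[0, 0, 0], [0, 0, 0], 0],
  ],
)

```text
time: 13.57
tool_pos: [0.4564, 0.0288, 0.2149]
tcp_rot: [-2.331, -2.099, 0.005]
wrist_force: [0.3, -0.3, -0.1]
width: -0.006
grip_force: 0.0
```

step_arm(
  targets=[
    [[0, 0, 0], [0, 0, 20], 0],
    [[0, 0, 0], [0, 0, 20], 0],
    [[0, 0, 0], [0, 0, 20], 0],
    [[0, 0, 0], [0, 0, 5], 0],
    [[0, 0, 0], [0, 0, 0], 0],
  ],
)

```text
time: 13.98
tool_pos: [0.4583, 0.0258, 0.1494]
tcp_rot: [-2.334, -2.097, 0.007]
wrist_force: [-0.3, 0.3, 0.4]
width: 0.003
grip_force: 0.0
```

```bash
python3 look.py w4.png; python3 -c "
from h import *
a=save('top','t1.png');b=read_camera('scene')
cv2.imwrite('pics/b1.png',np.hstack([cv2.resize(a[120:250,130:320],(400,274)),cv2.resize(b[140:310,130:330],(400,274))])[:,:,::-1])"
```

```text
13.9833 [0.4583 0.0258 0.1494] [-2.3343 -2.0969  0.0069] [ 0.002   0.013   2.1978 -0.0002  0.9366  0.1092] [-0.3045  0.3153  0.4157] 0.0031450310951635437 0.0726
83.86538430795781
lug_centre []
trip_pad [(0.95, array([222.6, 253. ]), array([0.4646, 0.0245, 0.06  ]))]
fixture [(0.69, array([188.2, 352.5]), array([0.5461, 0.0208, 0.    ])), (0.27, array([ 90.7, 229.4]), array([0.457 , 0.1051, 0.    ]))]
die [(0.62, array([ 84.4, 388.7]), array([0.5558, 0.0965, 0.04  ])), (0.44, array([190. , 352.9]), array([0.5325, 0.032 , 0.04  ]))]
trip_lever [(0.73, array([219.1, 318.4]), array([0.5054, 0.0203, 0.055 ]))]
striker []
```

View pics/b1.png

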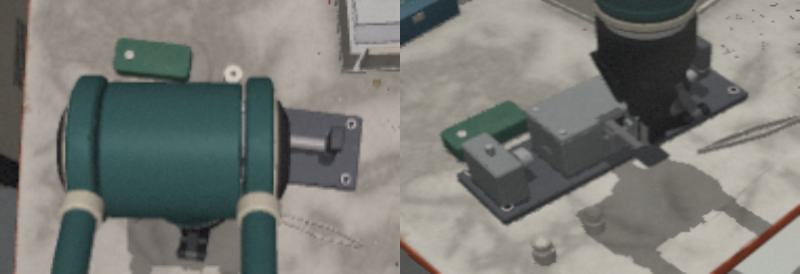

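step_arm(
  targets=[
    [[0, 0, 0], [0, 1, 5], 0],
    [[0, 0, 0], [0, 0, 5], 0],
    [[0, 0, 0], [0, 0, 4], 0],
    [[0, 0, 0], [0, 0, 0], 0],
    [[0, 0, 0], [0, 0, 0], 0],
  ],
)

```text
time: 14.85
tool_pos: [0.4607, 0.0259, 0.1372]
tcp_rot: [-2.336, -2.099, 0.002]
wrist_force: [0.5, 0.3, -1.3]
width: -0.002
grip_force: 0.0
```

step_arm(
  targets=[
    [[0, 0, 0], [0, 0, 1.5], 0],
    [[0, 0, 0], [0, 0, 1.5], 0],
    [[0, 0, 0], [0, 0, 1.5], 0],
    [[0, 0, 0], [0, 0, 0], 0],
  ],
)

```text
time: 15.18
tool_pos: [0.461, 0.0259, 0.1331]
tcp_rot: [-2.337, -2.099, 0.001]
wrist_force: [0.1, -0.5, 0.4]
width: 0.001
grip_force: 0.0
```

step_arm(
  targets=[
    [[0, 0, 0], [0, 0, 1.5], 0],
    [[0, 0, 0], [0, 0, 1], 0],
    [[0, 0, 0], [0, 0, 0], 0],
  ],
)

```text
time: 15.43
tool_pos: [0.4614, 0.0259, 0.1312]
tcp_rot: [2.337, 2.099, 0.0]
wrist_force: [-1.1, 0.2, 3.1]
width: 0.002
grip_force: 1.3
```

step_arm(
  targets=[
    [[0, 0, 0], [0, 0, 1], 0],
    [[0, 0, 0], [0, 0, 1], 0],
    [[0, 0, 0], [0, 0, 1], 0],
    [[0, 0, 0], [0, 0, 1], 0],
    [[0, 0, 0], [0, 0, 0], 0],
  ],
)

```text
time: 15.85
tool_pos: [0.4613, 0.0259, 0.1269]
tcp_rot: [2.337, 2.099, 0.0]
wrist_force: [-0.4, -0.1, 0.2]
width: -0.0
grip_force: 0.4
```

step_arm(
  targets=[
    [[0, 0, 0], [0, 0, 1], 0],
    [[0, 0, 0], [0, 0, 1], 0],
    [[0, 0, 0], [0, 0, 0], 0],
  ],
)

```text
time: 16.1
tool_pos: [0.4613, 0.0259, 0.1247]
tcp_rot: [2.337, 2.099, 0.0]
wrist_force: [0.1, 0.4, 1.3]
width: -0.0
grip_force: 0.4
```

```bash
python3 -c "
from h import *
s=read_state();print(s['tool_pos'],s['wrist_force'])
b=save('scene','s2.png');cv2.imwrite('pics/b2.png',cv2.resize(b[140:310,130:330],(600,510))[:,:,::-1])"
```

```text
[0.46125544 0.02588574 0.12466614] [0.12693557 0.35968557 1.34621239]
```

View pics/b2.png

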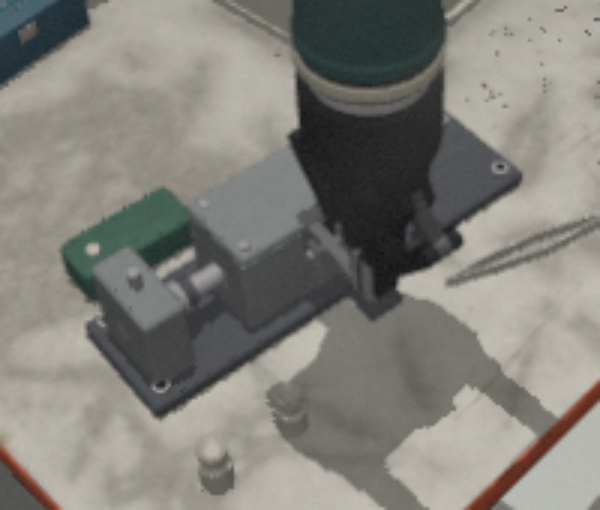

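The striker nose now reaches the die in front of the holder, at about (190, 285), so it has fired. I'll lift off and check.

step_arm(
  targets=[
    [[0, 0, 0], [0, 0, -3], 0],
    [[0, 0, 0], [0, 0, -10], 0],
    [[0, 0, 0], [0, 0, -25], 0],
    [[0, 0, 0], [0, 0, -35], 0],
    [[0, 0, 0], [0, 0, -35], 0],
  ],
)

```text
time: 16.57
tool_pos: [0.4601, 0.0259, 0.2337]
tcp_rot: [-2.336, -2.098, 0.003]
wrist_force: [1.0, -0.7, -0.3]
width: -0.001
grip_force: 0.0
```

step_arm(
  targets=[
    [[0, 0, 0], [-20, -20, -20], 0],
    [[0, 0, 0], [-30, -20, 0], 0],
    [[0, 0, 0], [-30, 0, 0], 0],
    [[0, 0, 0], [0, 0, 0], 0],
    [[0, 0, 0], [0, 0, 0], 0],
  ],
)

```text
time: 16.98
tool_pos: [0.4127, -0.0504, 0.2539]
tcp_rot: [2.34, 2.095, 0.002]
wrist_force: [-0.1, 0.5, 0.7]
width: 0.002
grip_force: 0.0
```

```bash
python3 -c "
from h import *
s=read_state();print(s['time'],s['tool_pos'],s['wrist_force'])
a=save('wrist','w5.png');b=read_camera('scene')
print([(x['score'],atz('wrist',x['at'],.072)) for x in tip_of('wrist','lug_centre')[:1]],[(x['score'],atz('scene',x['at'],.072)) for x in tip_of('scene','lug_centre')[:1]])
cv2.imwrite('pics/b3.png',np.hstack([cv2.resize(a,(400,300)),cv2.resize(b[140:310,130:330],(400,300))])[:,:,::-1])"
```

```text
16.9833 [ 0.41266277 -0.05038239  0.25387999] [-0.14215309  0.49424621  0.7149828 ]
[(0.87, array([ 0.52833976, -0.06223809,  0.072     ]))] [(0.72, array([ 0.52423124, -0.0604076 ,  0.072     ]))]
```

View pics/b3.png

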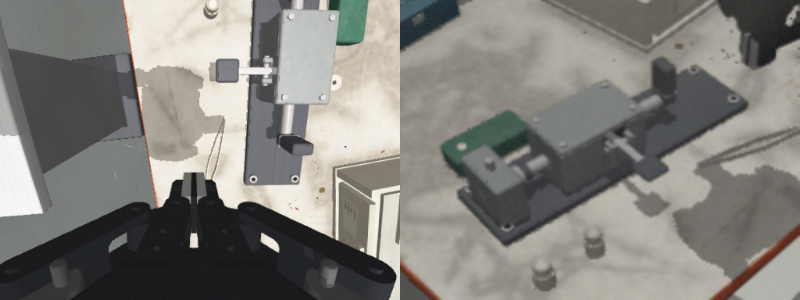

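The lug now stands about 9 mm ahead of where it started (y -0.0715 before, -0.062 now). That matches the die being driven its full 8 mm, and the bystanders look undisturbed.

```bash
python3 -c "
from workcell import *
print(finish_job())"
```

```text
the job is handed in; nothing more can be done
None
```

The striker was cocked on its sear, let go and tripped. By the camera the lug now stands about 9 mm ahead of where it started, so the die looks fully home, and the job is handed in; `finish_job()` returned no verdict.

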